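# Load the second specimen pot and hold the carrier level

### The arm

A 6-joint arm with a two-finger parallel gripper is mounted at the origin on the work surface. World frame = base frame: x ahead of the robot, y to its left, z up, the work surface at z = 0. Lengths are in mm, angles in rad, forces in N, time in s.
With the tool pointing down it reaches from about 350 to 775 mm from the base axis. Payload 7.3 kg.
Tool frame: the origin (TCP) lies on the front face of the gripper's body, between the roots of the fingers; the fingertips stand 66 mm ahead of it and the grasp point (between the pads) lies 47 mm ahead of it (bot.tip_extent is the distance from the TCP to the fingertips, in mm); z points along the fingers, y is the line along which they close (so a half turn about z gives the same grasp; the last joint's range is limited). The gripper opens to 92 mm and grips with 3 to 60 N. Pads are 19 mm wide; open, the fingers measure 130 mm over their backs; the gripper's body (75 mm by 190 mm) begins 47 mm behind the grasp point.
Start: joints at [1.025, 0.342, 1.524, -0, 1.275, -0.146], TCP at [204.332, 483.618, 292.241] pointing down, gripper open.
Joint ranges: [-2.53, 2.53], [-0.77, 2.02], [0.04, 2.7], [-1, 4.14], [0.28, 2.66], [-3.11, 3.11]. Speed limits (rad/s): [2.57, 2.57, 3.14, 3.14, 3.14, 3.14].

### API

Orientations are given as [roll, pitch, yaw] about the fixed x, y, z axes, in that order (R = Rz(yaw) Ry(pitch) Rx(roll)).
In Python, from plant import readout, viewer, order, bot gives the robot as it stands.
- The arm moves only by the shell command python3 -m creep 'ROWS'. ROWS is text: rows parted by semicolons, each of 7 numbers parted by spaces: the shift along the world's x, y, z in m, then the turn, a rotation vector about the world's x, y, z in rad, then the opening in per cent of the stroke, from 0 (shut) to 100 (fully open). A call has 1 to 8 rows; each row shifts and turns the commanded pose from where the row before left it; what a row does not reach is not made up. A row lasts 1/12 s, in which the tool goes at most 41.7 mm and 7.16 degrees, less where a joint would pass 70% of its speed; a pose out of reach is approached as far as the arm can. A call is refused whole if a number of a shift passes 0.0417 or a number of a turn 0.125, either way. A call with a gripper value outside its range is refused whole. The fingers move at their own pace and stop on an object; the grip force is fixed at half the most. Time passes only in rows, so rows that do not move let the fingers close. It gives the time, the measured TCP pose, the force, the opening and the grip force at its end, in the units of the state.
- readout.get_obs(): the state, without advancing time (a new reading comes with each control period).
- viewer.capture(name): name is "side" or "top"; returns the picture (384x512x3 uint8, red, green, blue); there is no depth.
- viewer.camera_info(name): a dict with "fx", "fy", "cx", "cy" (pixels), "D" ([k1, k2, p1, p2, k3] as OpenCV has them; the pictures are not rectified), "origin" and "rotation" of the camera in the world. Camera axes: x right, y up, looking along -z (the intrinsics and any distortion apply to the point x, -y, -z); pixel columns grow to the right and rows downward; lengths in mm; the calibration is good to about 2 mm. A picture is of the moment at which its call begins. camera_info takes no time and is no camera call.
- order.close_job(): hands the job in; it is judged then, once.
The state is a dict: "time": time; "joint_positions": joint angles; "dq": joint speeds; "tau": joint torques, N m; "tool_pos": TCP position; "tcp_rot": TCP orientation; "contact_force": force on the tool from outside, world axes, zero at the start; "moment": the same for the moment, N m; "grip_width": finger opening in mm; "finger_force": force on a finger pad.
Only numpy, scipy, OpenCV 4.12 (cv2) and the standard library are available. Lean on these libraries where they do the work, as an engineer would, in place of code of your own. Each camera call takes 0.05 s, during which the arm holds its last target. There are 200 camera calls.

### The job

Pick up the specimen pot from the bench that matches the one already on the pot carrier, stand it upright and centred on the carrier's empty stand, and let go of it. Then lift the carrier by its handle until it is about 10 cm above the bench, keeping it level so that both pots stay put on their stands, and finish while still holding it there, steady and level. Leave the squat jar, the slim vial and the slide box alone.

Things in the scene. Friction and masses are not known exactly. Their poses are not given: they have to be found in the camera images.
- carrier: loose pot carrier, about 0.35 kg: an aluminium tray 110 (its x) x 250 (its y) x 6 mm, with a flat-bar handle over its middle and a round stand near each end. Origin at the centre of the tray's underside, z up. It starts standing on the bench at any yaw.
- handle (a point): centre of the carrier's handle bar, a plain steel bar 14 mm thick (carrier x), 60 mm long (carrier y), 18 mm high, 105 mm above the tray's underside; its top is at 114 mm. Two steel uprights 8 mm square carry it, 24 mm either side of its middle along y; otherwise it is open underneath. Axes as the carrier's.
- empty_stand (a point): centre of the top of the empty stand: a steel post 30 mm in diameter with a flat rubber top and no rim, 31 mm above the tray's underside, 90 mm from the carrier's middle on its +y side. Axes as the carrier's.
- full_stand (a point): centre of the top of the other stand, alike, 90 mm from the middle on the carrier's -y side; the first pot starts on it.
- pot_mid (a point): centre (half-way up, 30 mm above its underside) of the pot to be loaded: a white screw-lid specimen pot, an upright cylinder 40 mm in diameter and 60 mm tall, 0.05 to 0.11 kg, standing on the bench. It is of the same shape and size as the pot on the carrier.
- pot_loaded_mid (a point): centre (half-way up) of the like pot, 40 mm in diameter and 60 mm tall, that already stands loose on the carrier's -y stand.
- pot: the pot to be loaded; origin at the centre of its underside.
- pot_loaded: the pot already on the carrier; origin at the centre of its underside.
- squat_jar: bystander: squat white jar, 62 mm in diameter, 38 mm tall, on the bench; origin at the centre of its underside. The pot, this jar and the vial change places from start to start.
- vial: bystander: slim white vial, 24 mm in diameter, 66 mm tall, on the bench; origin at the centre of its underside.
- slide_box: bystander: grey slide box, 87 x 102 x 36 mm, on the bench; origin at the centre of its underside.
Not all that is in view belongs to the job. What is shaped like the pot_loaded but green or purple is not meant.

How it is judged (in metres and radians):
On the way, in this order (a step that is already met when the one before it is completed fails the run):
1. the second pot stands centred and upright on the empty stand, let go, while the carrier still stands on the bench (horizontal distance between pot_mid and empty_stand below 0.01 m and z of pot_mid in the frame of empty_stand between 0.025 and 0.035 m and angle between each of pot_mid, pot_loaded_mid's own z axis and vertical below 0.12 rad and horizontal distance between pot_loaded_mid and full_stand below 0.01 m and z of pot_loaded_mid in the frame of full_stand between 0.025 and 0.035 m and contact force between the fingers and pot below 0.1 N and contact force between the fingers and pot_loaded below 0.1 N and height (world z) of carrier below 0.01 m and angle between carrier's own z axis and vertical below 0.05 rad), for 0.3 s.
2. the carrier is lifted clear of the bench, level, with both pots on it (horizontal distance between pot_mid and empty_stand below 0.01 m and z of pot_mid in the frame of empty_stand between 0.025 and 0.035 m and angle between each of pot_mid, pot_loaded_mid's own z axis and vertical below 0.12 rad and horizontal distance between pot_loaded_mid and full_stand below 0.01 m and z of pot_loaded_mid in the frame of full_stand between 0.025 and 0.035 m and height (world z) of carrier between 0.06 and 0.16 m and angle between carrier's own z axis and vertical below 0.1 rad), for 0.2 s.
At the end, for the whole second after the job is handed in: Carrier held by the fingers, underside 60 to 160 mm above the bench, level within 0.10 rad, still (20 mm/s, 0.1 rad/s), touching no bystander; both pots upright on their own stands, centred within 10 mm, not touched by the fingers; bystanders within 30 mm of their starts (all of step 2 and contact force between the fingers and pot below 0.1 N and contact force between the fingers and pot_loaded below 0.1 N and contact force between the fingers and carrier above 2 N and linear speed of carrier below 0.02 m/s and angular speed of carrier below 0.1 rad/s and contact force between each of squat_jar, vial, slide_box and carrier below 0.1 N and distance of each of squat_jar, vial, slide_box from where it was at the start of the episode below 0.03 m); the arm keeps its last pose, push and grip.
It fails at once if a bystander is pushed away or knocked over (distance of any of squat_jar, vial, slide_box from where it was at the start of the episode above 0.03 m or angle between any of squat_jar, vial, slide_box's own z axis and vertical above 0.5 rad).
It fails at once if the carrier is tipped by more than 15 degrees (angle between carrier's own z axis and vertical above 0.26 rad).
It fails at once if a pot is tipped over (angle between any of pot_mid, pot_loaded_mid's own z axis and vertical above 0.6 rad).
It also fails if it takes over 48 s, if anything falls off the work surface, if the arm or the gripper's body presses on something with over 40 N, if the wrist force passes 120 N, or if a joint passes its speed limit or range.

## Working session

There is one attempt and no reset: what is moved stays moved. The work goes in short steps, Python scripts to look and compute and a shell command to move; the robot and the scene stay as the last step left them, time stands still between calls to the robot, and variables do not carry over. Pictures are saved under pics/ and viewed, at most 10 in all, crops included, and the job is handed in when it is done.

```bash
mkdir -p pics; python3 - <<'E'
from plant import readout, viewer, order, bot
import cv2
print(readout.get_obs())
for n in("side","top"):
    cv2.imwrite(f"pics/{n}0.png",viewer.capture(n)[:,:,::-1]); print(viewer.camera_info(n))
E
```

```text
{'time': 0.0, 'joint_positions': array([ 1.02501301e+00,  3.42691797e-01,  1.52502502e+00,  3.77621454e-06,
        1.27542365e+00, -1.45967608e-01]), 'dq': array([ 8.99684034e-04,  1.66138115e-03, -4.33056459e-04,  5.63082456e-04,
       -2.02762446e-03,  6.43337220e-05]), 'tau': array([ 1.49581316e-03, -4.31244171e+01, -2.44233906e+01,  7.19831348e-02,
        5.55872067e-02, -8.16597230e-05]), 'tool_pos': array([204.15120252, 483.33487968, 291.55815637]), 'tcp_rot': array([-3.14006183e+00, -2.28701520e-04,  2.74177567e+00]), 'contact_force': array([-0.62403909,  0.24351239, -0.23061606]), 'moment': array([-0.04225211, -0.01579844,  0.02066848]), 'finger_force': 0.0, 'grip_width': 91.90924938886235}
{'fx': 454.4317441632367, 'fy': 454.4317441632367, 'cx': 253.81822834340417, 'cy': 191.6936447465595, 'D': array([-0.18519049,  0.        ,  0.        ,  0.        ,  0.        ]), 'origin': array([-144.85351399, -630.69372608,  665.83546337]), 'rotation': array([ 1.04464873,  0.00357432, -0.82430193])}
{'fx': 364.9822037837517, 'fy': 364.9822037837517, 'cx': 256.6074608334451, 'cy': 191.08002440876777, 'D': array([-0.12050478,  0.        ,  0.        ,  0.        ,  0.        ]), 'origin': array([431.90108944,  28.49652545, 975.19638559]), 'rotation': array([ 1.61202016e-01,  1.95709344e-04, -1.54309509e+00])}
```

View pics/side0.png

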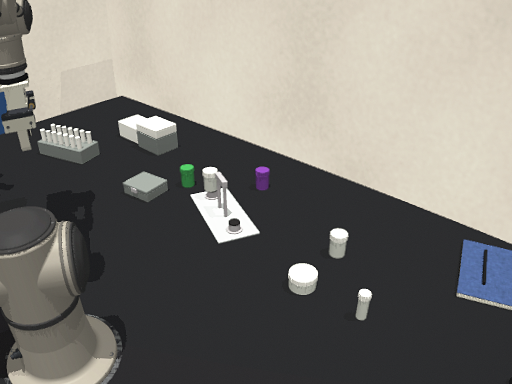

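View pics/top0.png

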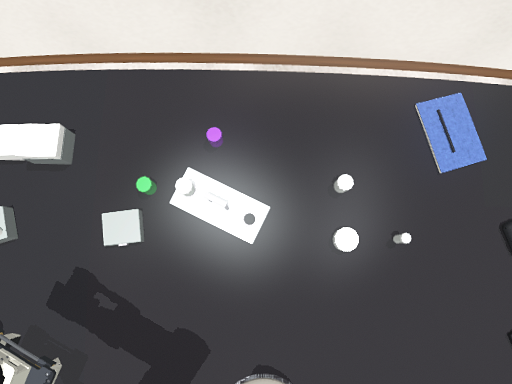

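The side view shows the pot at (339,243), the jar at (303,279) and the vial at (363,305). The carrier's empty stand is at (234,226) and its full stand is at the far end. In the top view the pot is at (345,183) and the empty stand at about (249,219). I'll enlarge these next.

```bash
cat > h.py <<'E'
import numpy as np, cv2
from scipy.spatial.transform import Rotation as R
from scipy.optimize import least_squares
from plant import viewer
class Cam:
    def __init__(s,n):
        i=viewer.camera_info(n); s.K=np.array([[i['fx'],0,i['cx']],[0,i['fy'],i['cy']],[0,0,1.]]); s.D=np.array(i['D'])
        s.o=np.array(i['origin']); s.M=R.from_euler('xyz',i['rotation']).as_matrix()@np.diag([1,-1,-1])
    def px(s,p): 
        return cv2.projectPoints((np.atleast_2d(p)-s.o)@s.M,np.zeros(3),np.zeros(3),s.K,s.D)[0][:,0]
    def at_z(s,uv,z):
        d=s.M@np.append(cv2.undistortPoints(np.array([[uv]],float),s.K,s.D)[0,0],1); return s.o+d*(z-s.o[2])/d[2]
T,S=Cam("top"),Cam("side")
def tri(t,sd):
    f=lambda p:np.r_[T.px(p)[0]-t,S.px(p)[0]-sd]
    r=least_squares(f,[500,0,50]); return r.x.round(1),r.fun.round(1)
E
python3 - <<'E'
import cv2,numpy as np
t=cv2.imread("pics/top0.png");s=cv2.imread("pics/side0.png")
c=lambda i,x,y,w,h,k:cv2.resize(i[y:y+h,x:x+w],(w*k,h*k),interpolation=cv2.INTER_CUBIC)
up=np.hstack([c(t,170,165,100,80,4),c(s,180,163,100,80,4)])
pad=lambda i:cv2.copyMakeBorder(i,0,4,0,4,cv2.BORDER_CONSTANT)
lo=np.hstack([pad(c(t,312,160,66,46,6)),pad(c(s,306,222,66,46,6))])
cv2.imwrite("pics/crop0.png",np.vstack([up,lo]))
E
```

```text
(no output)
```

View pics/crop0.png

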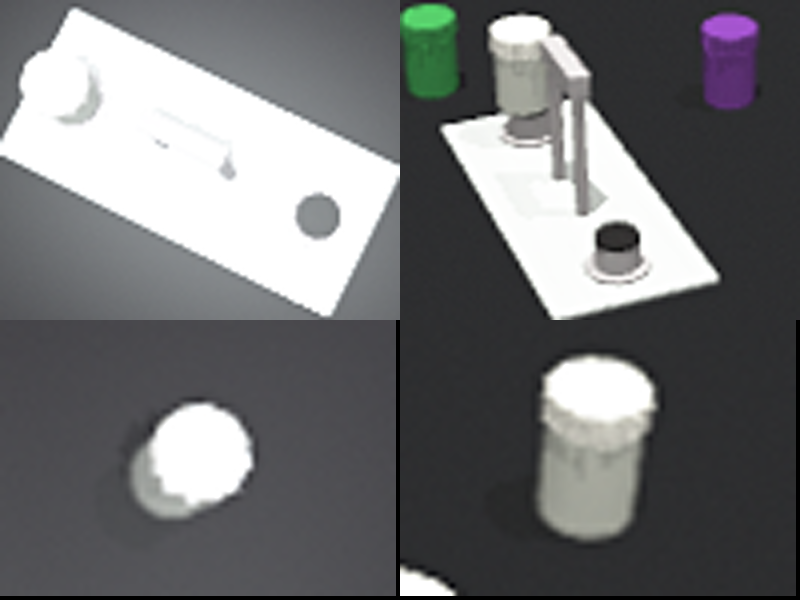

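The crop shows the empty stand top at (319,216) in the top view and (217,238) in the side view. The pot lid is at (202,133) in the top view and (198,383-320) in the side view, and the tray corners are clear.

```bash
python3 - <<'E'
from h import *
f=lambda x0,y0,k:(lambda X,Y:np.array([x0+(X+.5)/k-.5,y0+(Y+.5)/k-.5]))
tc,sc,tp,sp=f(170,165,4),f(180,163,4),f(312,160,6),f(306,222,6)
print("stand",tri(tc(319,216),sc(217,238)))
print("potlid",tri(tp(202,133),sp(198,64)))
print("loadlid",tri(tc(55,85),sc(121,31)))
print("handle",tri(tc(196,130),sc(166,57)))
c=[T.at_z(tc(*p),6)[:2].round(1) for p in((75,8),(0,153),(328,317),(400,165))]
d=[S.at_z(sc(*p),6)[:2].round(1) for p in((42,128),(155,317),(318,280))]
print(c,np.mean(c,0),d,(d[0]+d[2])/2)
a=(c[0]+c[1]-c[2]-c[3])/2; print("axis +y->-y",np.degrees(np.arctan2(a[1],a[0])),np.hypot(*a))
a=d[0]-d[1]; print(np.degrees(np.arctan2(a[1],a[0])),np.hypot(*a))
print("pot base",S.at_z(sp(187,200),0),"jar",T.at_z((346,239),38),"vial",T.at_z((406,238),66))
E
```

```text
stand (array([513. ,  49.5,  29.2]), array([ 0.1, -0.1, -0.1,  0. ]))
potlid (array([ 611.1, -194. ,   62.4]), array([ 0.1, -0.1, -0.2,  0. ]))
loadlid (array([584.6, 213.5,  90.2]), array([ 0.3, -0.3, -0.5,  0. ]))
handle (array([551.9, 125. , 115.3]), array([-1. ,  1.1,  1.6, -0.1]))
[array([652. , 221.4]), array([550.8, 266.5]), array([448.2,  42.3]), array([550.3,  -2.8])] [550.325 131.85 ] [array([551.8, 266.3]), array([450.5,  41. ]), array([546.6,  -5.9])] [549.2 130.2]
axis +y->-y 65.50504208697966 246.3742326218389
65.79023331171811 247.0258690906683
pot base [ 608.7080935  -198.13396601    0.        ] jar [ 465.8288421  -200.28619615   38.        ] vial [ 469.94361983 -348.30732322   66.        ]
```

```bash
python3 -m creep '.016 -.027 0 0 0 -.123 100;.016 -.027 0 0 0 -.123 100;.016 -.027 0 0 0 -.123 100;.016 -.027 0 0 0 -.123 100;.016 -.027 0 0 0 -.123 100;.016 -.027 0 0 0 -.123 100;.016 -.027 0 0 0 -.123 100;.016 -.027 0 0 0 -.123 100'
python3 -m creep '.016 -.027 0 0 0 -.123 100;.016 -.027 0 0 0 -.123 100;.016 -.027 0 0 0 -.123 100;.016 -.027 0 0 0 -.123 100;.016 -.027 0 0 0 -.123 100;.016 -.027 -.01 0 0 0 100;.016 -.027 -.01 0 0 0 100;.016 -.027 -.01 0 0 0 100'
python3 -m creep '.016 -.027 -.01 0 0 0 100;.016 -.027 -.01 0 0 0 100;.016 -.027 -.01 0 0 0 100;.016 -.027 -.01 0 0 0 100;.016 -.027 -.01 0 0 0 100;.016 -.027 -.01 0 0 0 100;.016 -.027 -.01 0 0 0 100;.016 -.02 -.01 0 0 0 100'
```

```text
time: 0.77
tool_pos: [332.6, 266.2, 292.0]
tcp_rot: [-3.141, 0.0, 1.752]
contact_force: [1.4, 0.3, 0.2]
grip_width: 92.2
finger_force: 0.0
time: 1.43
tool_pos: [460.7, 50.1, 261.7]
tcp_rot: [3.142, -0.0, 1.143]
contact_force: [0.5, 0.5, -0.1]
grip_width: 92.0
finger_force: 0.0
time: 2.1
tool_pos: [588.7, -159.6, 181.2]
tcp_rot: [-3.141, 0.0, 1.142]
contact_force: [0.2, 0.2, 1.4]
grip_width: 91.6
finger_force: 0.0
```

```bash
python3 -m creep '.011 -.0175 0 0 0 0 100;.0113 -.0174 0 0 0 0 100;0 0 -.02 0 0 0 100;0 0 -.02 0 0 0 100;0 0 -.02 0 0 0 100;0 0 -.02 0 0 0 100;0 0 -.01 0 0 0 100;0 0 -.009 0 0 0 100'
python3 - <<'E'
from h import *
t=viewer.capture("top")[:,:,::-1];s=viewer.capture("side")[:,:,::-1]
c=lambda i,x,y,w,h,k:cv2.resize(i[y:y+h,x:x+w],(w*k,h*k),interpolation=cv2.INTER_CUBIC)
cv2.imwrite("pics/a1.png",np.hstack([c(t,300,130,100,100,4),c(s,290,190,100,100,4)]))
E
```

```text
time: 2.77
tool_pos: [610.1, -192.0, 81.7]
tcp_rot: [-3.139, 0.0, 1.143]
contact_force: [0.4, -0.4, 0.8]
grip_width: 91.6
finger_force: 0.0
```

View pics/a1.png

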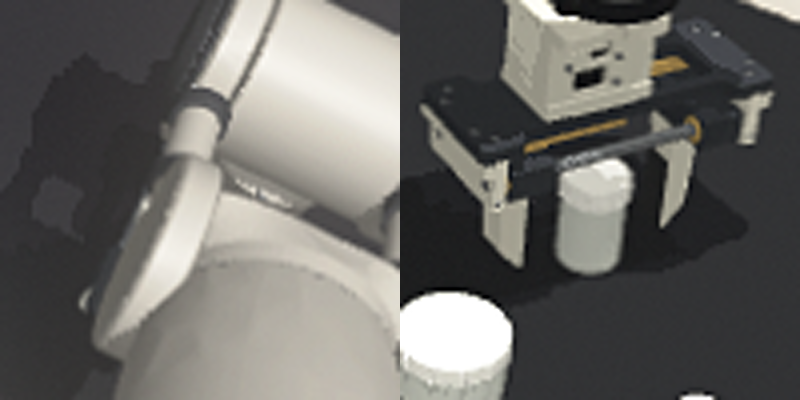

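The side view shows the pot between the fingers, at about (590,215) in the crop, clear of the jar. I'll close on it now.

```bash
python3 -m creep '.001 -.0025 0 0 0 0 100;0 0 0 0 0 0 0;0 0 0 0 0 0 0;0 0 0 0 0 0 0;0 0 0 0 0 0 0;0 0 0 0 0 0 0;0 0 0 0 0 0 0;0 0 0 0 0 0 0'
python3 -m creep '0 0 0 0 0 0 0;0 0 0 0 0 0 0;0 0 0 0 0 0 0;0 0 0 0 0 0 0'
```

```text
time: 3.53
tool_pos: [611.6, -194.8, 83.4]
tcp_rot: [3.141, -0.0, 1.143]
contact_force: [-0.2, 0.2, 0.0]
grip_width: 49.6
finger_force: 0.0
time: 3.87
tool_pos: [611.7, -194.8, 83.3]
tcp_rot: [3.141, -0.0, 1.143]
contact_force: [-0.5, 0.3, -0.5]
grip_width: 39.4
finger_force: 30.0
```

```bash
python3 -m creep '0 0 .015 0 0 0 0;0 0 .02 0 0 0 0;0 0 .02 0 0 0 0;0 0 .015 0 0 0 0;-.006 .015 0 0 0 0 0;-.01 .025 0 0 0 0 0;-.01 .025 0 0 0 0 0;-.01 .025 0 0 0 0 0'
python3 -m creep '-.01 .025 0 0 0 0 0;-.01 .025 0 0 0 0 0;-.01 .025 0 0 0 0 0;-.01 .025 0 0 0 0 0;-.01 .025 0 0 0 0 0;-.008 .02 0 0 0 0 0;-.0047 .0093 0 0 0 0 0;0 0 0 0 0 0 0'
python3 -m creep '0 0 -.009 0 0 0 0;0 0 -.009 0 0 0 0;0 0 -.006 0 0 0 0;0 0 0 0 0 0 0;0 0 0 0 0 0 0'
python3 - <<'E'
from h import *
t=viewer.capture("top")[:,:,::-1];s=viewer.capture("side")[:,:,::-1]
cv2.imwrite("pics/t2.png",t);cv2.imwrite("pics/s2.png",s)
cv2.imwrite("pics/a2.png",cv2.resize(s[150:250,180:310],None,fx=6,fy=6,interpolation=cv2.INTER_CUBIC))
E
```

```text
time: 4.53
tool_pos: [574.9, -104.0, 153.1]
tcp_rot: [-3.141, -0.0, 1.142]
contact_force: [0.7, 0.4, -0.8]
grip_width: 39.7
finger_force: 30.0
time: 5.2
tool_pos: [512.0, 51.1, 153.2]
tcp_rot: [-3.141, 0.0, 1.145]
contact_force: [0.1, 0.2, -2.1]
grip_width: 39.2
finger_force: 30.0
time: 5.62
tool_pos: [512.9, 48.7, 128.3]
tcp_rot: [-3.14, 0.001, 1.142]
contact_force: [-0.1, -1.0, -0.2]
grip_width: 39.8
finger_force: 30.0
```

View pics/a2.png

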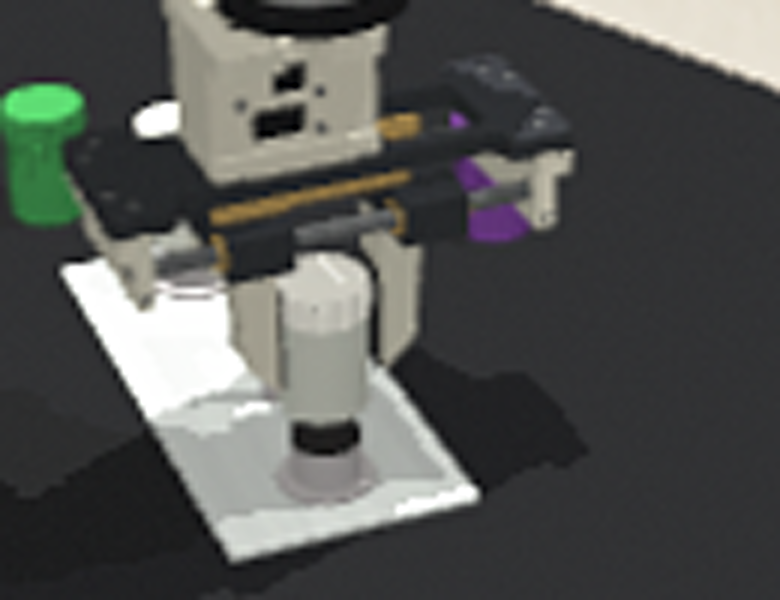

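The side view shows the pot just above the stand and laterally centred (both at x≈326). I'll check the depth direction by projecting the rims.

```bash
python3 - <<'E'
from h import *
a=np.linspace(0,6.283,90)
for n,c,z,r in(("stand",(513,49.5),31,15),("potbot",(512.9,48.7),45,20),("pottop",(512.9,48.7),105,20)):
    p=S.px(np.c_[c[0]+r*np.cos(a),c[1]+r*np.sin(a),0*a+z]); q=((p-[180,150])+.5)*6-.5
    print(n,q.min(0).round(),q.max(0).round())
E
```

```text
stand [289. 412.] [361. 452.]
potbot [277. 378.] [373. 431.]
pottop [272. 255.] [371. 306.]
```

```bash
python3 -m creep '0 .0005 -.004 0 0 0 0;0 0 -.004 0 0 0 0;0 0 -.003 0 0 0 0;0 0 0 0 0 0 0;0 0 0 0 0 0 0'
python3 -m creep '0 0 -.0015 0 0 0 0;0 0 -.001 0 0 0 0;0 0 0 0 0 0 0;0 0 0 0 0 0 0'
```

```text
time: 6.13
tool_pos: [512.8, 50.1, 118.0]
tcp_rot: [-3.141, 0.0, 1.143]
contact_force: [0.2, -1.2, -0.5]
grip_width: 39.6
finger_force: 30.0
time: 6.47
tool_pos: [512.9, 50.0, 115.8]
tcp_rot: [3.141, 0.0, 1.143]
contact_force: [0.2, -0.3, -1.8]
grip_width: 39.4
finger_force: 30.0
```

```bash
python3 -m creep '0 0 -.001 0 0 0 0;0 0 0 0 0 0 0;0 0 0 0 0 0 0'
python3 -m creep '0 0 -.001 0 0 0 0;0 0 0 0 0 0 0;0 0 0 0 0 0 0'
```

```text
time: 6.72
tool_pos: [512.9, 50.0, 114.7]
tcp_rot: [-3.142, 0.0, 1.143]
contact_force: [-0.2, -0.6, -0.5]
grip_width: 39.7
finger_force: 30.0
time: 6.97
tool_pos: [513.1, 50.0, 114.2]
tcp_rot: [3.141, -0.0, 1.143]
contact_force: [-0.2, -0.8, 5.6]
grip_width: 39.1
finger_force: 30.0
```

```bash
python3 -m creep '0 0 0 0 0 0 60;0 0 0 0 0 0 80;0 0 0 0 0 0 100;0 0 0 0 0 0 100;0 0 0 0 0 0 100;0 0 0 0 0 0 100;0 0 0 0 0 0 100;0 0 0 0 0 0 100'
python3 -m creep '0 0 .01 0 0 0 100;0 0 .02 0 0 0 100;0 0 .025 0 0 0 100;0 0 .025 0 0 0 100;0 0 .025 0 0 0 100;0 0 .025 0 0 0 100;0 0 0 0 0 0 100'
python3 - <<'E'
from h import *
t=viewer.capture("top")[:,:,::-1];s=viewer.capture("side")[:,:,::-1]
cv2.imwrite("pics/t3.png",t);cv2.imwrite("pics/s3.png",s)
cv2.imwrite("pics/a3.png",cv2.resize(s[150:250,180:310],None,fx=6,fy=6,interpolation=cv2.INTER_CUBIC))
E
```

```text
time: 7.63
tool_pos: [512.9, 50.0, 113.7]
tcp_rot: [-3.142, 0.0, 1.143]
contact_force: [-0.1, 0.5, -0.8]
grip_width: 88.4
finger_force: 0.0
time: 8.22
tool_pos: [514.9, 50.0, 249.5]
tcp_rot: [3.133, -0.004, 1.143]
contact_force: [0.2, 0.4, 1.2]
grip_width: 91.9
finger_force: 0.0
```

View pics/a3.png

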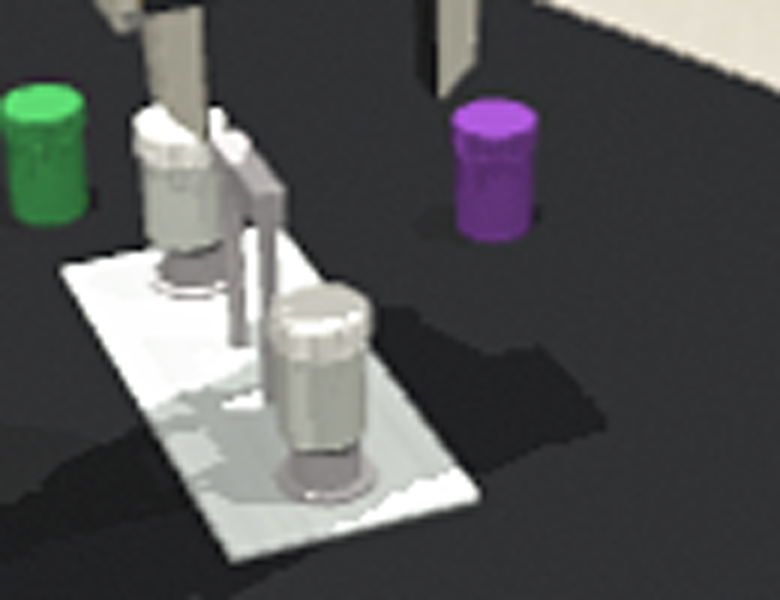

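The side view shows the pot upright and centred on the stand (lid x≈322, stand x≈326), with the carrier not moved. I'll move over the handle and check its position against the picture.

```bash
python3 -m creep '.005 .01 0 0 0 0 100;.009 .02 0 0 0 0 100;.009 .02 0 0 0 0 100;.009 .02 -.01 0 0 0 100;.0035 .0115 -.01 0 0 0 100;0 0 -.01 0 0 0 100;0 0 0 0 0 0 100;0 0 0 0 0 0 100'
python3 - <<'E'
from h import *
y=np.array([-.413,-.911,0]);x=np.array([-.911,.413,0]);c=np.array([550,131.5,114.])
for a,b in((7,30),(-7,30),(7,-30),(-7,-30)): print(((S.px(c+a*x+b*y)[0]-[180,150]+.5)*6-.5).round())
s=viewer.capture("side")[:,:,::-1]
cv2.imwrite("pics/a4.png",cv2.resize(s[140:210,195:265],None,fx=8,fy=8,interpolation=cv2.INTER_CUBIC))
E
```

```text
time: 8.98
tool_pos: [547.5, 131.0, 212.3]
tcp_rot: [-3.139, 0.002, 1.143]
contact_force: [0.7, 0.7, 0.8]
grip_width: 92.1
finger_force: 0.0
[253. 197.]
[285. 190.]
[208. 136.]
[238. 130.]
```

View pics/a4.png

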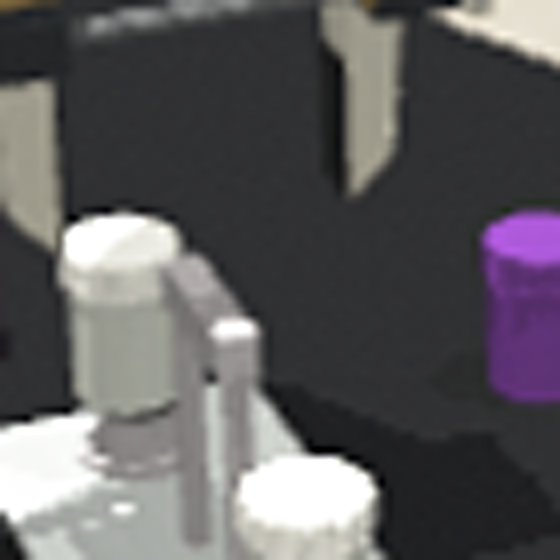

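The handle's near end is at about (215..260, 335), which matches the prediction, and the fingers straddle the bar. I'll descend, correct by +2 mm in x, and close.

```bash
python3 -m creep '.002 .0005 -.01 0 0 0 100;0 0 -.015 0 0 0 100;0 0 -.015 0 0 0 100;0 0 -.01 0 0 0 100;0 0 -.01 0 0 0 100;0 0 0 0 0 0 100;0 0 0 0 0 0 60;0 0 0 0 0 0 40'
python3 -m creep '0 0 0 0 0 0 30;0 0 0 0 0 0 30;0 0 0 0 0 0 25;0 0 0 0 0 0 25;0 0 0 0 0 0 20;0 0 0 0 0 0 20;0 0 0 0 0 0 20;0 0 0 0 0 0 20'
```

```text
time: 9.7
tool_pos: [550.9, 131.9, 154.3]
tcp_rot: [3.141, -0.001, 1.143]
contact_force: [0.2, 0.3, 0.2]
grip_width: 83.0
finger_force: 0.0
time: 10.37
tool_pos: [550.4, 132.0, 153.7]
tcp_rot: [3.142, 0.0, 1.143]
contact_force: [0.5, -0.0, 0.7]
grip_width: 29.5
finger_force: 0.0
```

```bash
python3 -m creep '0 0 -.001 0 0 0 18;0 0 0 0 0 0 18;0 0 0 0 0 0 17;0 0 0 0 0 0 16;0 0 0 0 0 0 15;0 0 0 0 0 0 14;0 0 0 0 0 0 13;0 0 0 0 0 0 12'
python3 -m creep '0 0 0 0 0 0 8;0 0 0 0 0 0 0;0 0 0 0 0 0 0;0 0 0 0 0 0 0;0 0 0 0 0 0 0;0 0 0 0 0 0 0'
```

```text
time: 11.03
tool_pos: [550.6, 132.0, 152.8]
tcp_rot: [3.141, -0.0, 1.143]
contact_force: [2.5, -1.1, -1.2]
grip_width: 13.8
finger_force: 30.0
time: 11.53
tool_pos: [550.5, 132.0, 152.8]
tcp_rot: [3.141, -0.0, 1.143]
contact_force: [1.8, -0.8, -1.4]
grip_width: 13.8
finger_force: 30.0
```

Gripped. I'll lift gently in small rows.

```bash
python3 -m creep '0 0 .001 0 0 0 0;0 0 .002 0 0 0 0;0 0 .003 0 0 0 0;0 0 .003 0 0 0 0;0 0 .003 0 0 0 0;0 0 .002 0 0 0 0;0 0 .001 0 0 0 0;0 0 0 0 0 0 0'
python3 - <<'E'
from h import *
s=viewer.capture("side")[:,:,::-1]
cv2.imwrite("pics/a5.png",cv2.resize(s[130:250,170:300],None,fx=5,fy=5,interpolation=cv2.INTER_CUBIC))
E
```

```text
time: 12.2
tool_pos: [550.5, 132.0, 168.1]
tcp_rot: [3.141, -0.0, 1.143]
contact_force: [0.4, -0.2, -5.7]
grip_width: 14.1
finger_force: 30.0
```

View pics/a5.png

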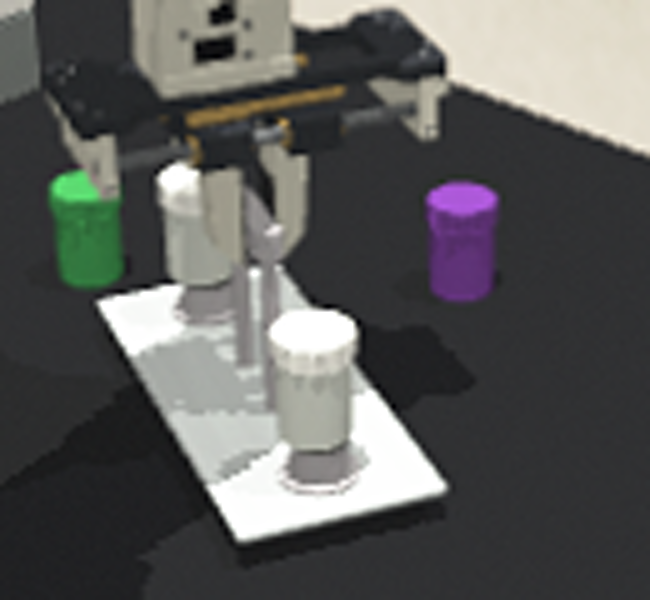

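The carrier is clear of the bench and level, with both pots on their stands (near lid at (313,340), far pot at about (190,220)). I'll continue the lift to about 100 mm.

```bash
python3 -m creep '0 0 .002 0 0 0 0;0 0 .004 0 0 0 0;0 0 .005 0 0 0 0;0 0 .006 0 0 0 0;0 0 .006 0 0 0 0;0 0 .006 0 0 0 0;0 0 .006 0 0 0 0;0 0 .006 0 0 0 0'
python3 -m creep '0 0 .006 0 0 0 0;0 0 .006 0 0 0 0;0 0 .006 0 0 0 0;0 0 .006 0 0 0 0;0 0 .006 0 0 0 0;0 0 .005 0 0 0 0;0 0 .004 0 0 0 0;0 0 .002 0 0 0 0'
python3 -m creep '0 0 0 0 0 0 0;0 0 0 0 0 0 0;0 0 0 0 0 0 0;0 0 0 0 0 0 0;0 0 0 0 0 0 0;0 0 0 0 0 0 0;0 0 0 0 0 0 0;0 0 0 0 0 0 0'
python3 - <<'E'
from h import *
s=viewer.capture("side")[:,:,::-1]
cv2.imwrite("pics/a6.png",cv2.resize(s[110:230,170:300],None,fx=5,fy=5,interpolation=cv2.INTER_CUBIC))
E
```

```text
time: 12.92
tool_pos: [550.5, 132.0, 209.6]
tcp_rot: [3.141, -0.0, 1.143]
contact_force: [-0.3, 0.5, -5.9]
grip_width: 13.5
finger_force: 30.0
time: 13.58
tool_pos: [550.6, 132.0, 250.4]
tcp_rot: [3.141, -0.0, 1.143]
contact_force: [0.0, 0.7, -5.2]
grip_width: 13.6
finger_force: 30.0
time: 14.25
tool_pos: [550.4, 132.0, 249.7]
tcp_rot: [-3.142, 0.0, 1.143]
contact_force: [0.3, 0.1, -5.5]
grip_width: 13.7
finger_force: 30.0
```

View pics/a6.png

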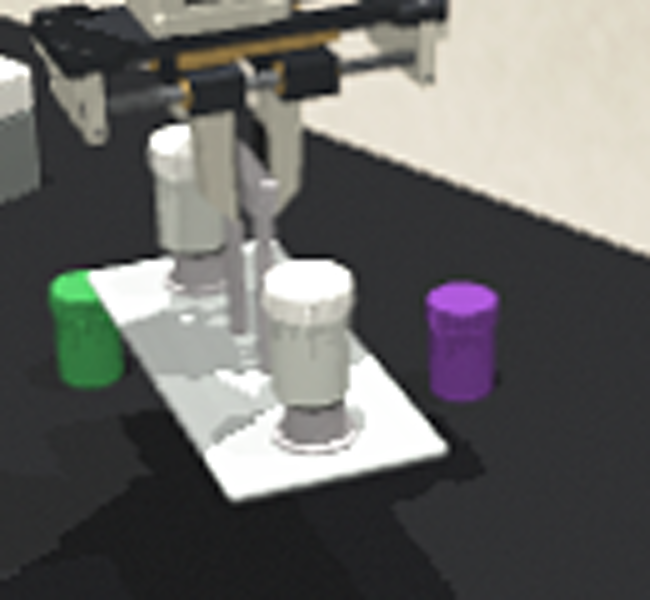

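The carrier is held about 97 mm up, level and still, with both pots upright on their stands (near lid at (308,285), far pot at about (180,190)).

```bash
python3 -c "
from plant import order; print(order.close_job())"
```

```text
the job is handed in; nothing more can be done
None
```

I stood the matching pot on the empty stand, lifted the carrier by its handle to about 97 mm above the bench, and handed the job in with it held there; the last picture showed it level with both pots upright on their stands, and no verdict was returned.

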